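Line up the polish pots by height on the pot board

TASK

Put the four closed pots away on the dark wooden pot board in order of height: the tallest on the cork pad next to the blue button, then ever shorter along the row, with the shortest on the pad farthest from the blue button. Stand each pot upright in the middle of its own pad and let go of it. Leave the roll of tape where it lies.

Things in the scene. Friction and masses are not known exactly. Their poses are not given: they have to be found in the camera images.
- amber_jar_mid (a point): Amber glass jar with a white cap, the tallest; upright closed round pot, 40 mm across and 85 mm high (loose, about 0.1 kg). This point is at its centre, half-way up (42.5 mm above its underside); its z axis points up through the lid. The cap is a little narrower than the body.
- green_pot_mid (a point): Pot with dark green bands, a cream label and a ribbed black lid, second tallest and the slimmest; upright closed round pot, 37 mm across and 65 mm high (loose, about 0.1 kg). This point is at its centre, half-way up (32.5 mm above its underside); its z axis points up through the lid. The lid (34 mm across) is the top 18 mm.
- brown_pot_mid (a point): Pot with dark brown bands, a cream label and a ribbed black lid, third in height; upright closed round pot, 43 mm across and 50 mm high (loose, about 0.1 kg). This point is at its centre, half-way up (25 mm above its underside); its z axis points up through the lid. The lid (40 mm across) is the top 14 mm.
- red_pot_mid (a point): White pot with a cream label and a ribbed red lid, the widest and the shortest; upright closed round pot, 53 mm across and 42 mm high (loose, about 0.1 kg). This point is at its centre, half-way up (21 mm above its underside); its z axis points up through the lid. The lid (48 mm across) is the top 12 mm.
- blue_button: Round blue button, 24 mm across and 7 mm high, fixed on the board's top at one end; which end varies. It marks the tall end of the row. The other end has a like button in white. Origin: centre of its underside, 43 mm from the centre of the nearest pad.
- pad_a: Round cork pad, 60 mm across, 2 mm thick, fixed on the dark wooden pot board (66 mm wide, 340 mm long, 15 mm high, fixed to the bench; its turn on the bench varies by up to 0.12 rad). First of four pads in one straight row along the board, 70 mm from centre to centre, from the robot's left (pad_a) to right (pad_d). Origin: centre of its underside; its top, on which a pot stands, is 2 mm higher, 17 mm above the bench. y axis: along the row, to the left.
- pad_b: Round cork pad, 60 mm across, 2 mm thick, fixed on the dark wooden pot board (66 mm wide, 340 mm long, 15 mm high, fixed to the bench; its turn on the bench varies by up to 0.12 rad). Second of four pads in one straight row along the board, 70 mm from centre to centre, from the robot's left (pad_a) to right (pad_d). Origin: centre of its underside; its top, on which a pot stands, is 2 mm higher, 17 mm above the bench. y axis: along the row, to the left.
- pad_c: Round cork pad, 60 mm across, 2 mm thick, fixed on the dark wooden pot board (66 mm wide, 340 mm long, 15 mm high, fixed to the bench; its turn on the bench varies by up to 0.12 rad). Third of four pads in one straight row along the board, 70 mm from centre to centre, from the robot's left (pad_a) to right (pad_d). Origin: centre of its underside; its top, on which a pot stands, is 2 mm higher, 17 mm above the bench. y axis: along the row, to the left.
- pad_d: Round cork pad, 60 mm across, 2 mm thick, fixed on the dark wooden pot board (66 mm wide, 340 mm long, 15 mm high, fixed to the bench; its turn on the bench varies by up to 0.12 rad). Fourth of four pads in one straight row along the board, 70 mm from centre to centre, from the robot's left (pad_a) to right (pad_d). Origin: centre of its underside; its top, on which a pot stands, is 2 mm higher, 17 mm above the bench. y axis: along the row, to the left.
- tape_roll_mid (a point): Roll of beige tape lying flat on the bench, 98 mm across and 25 mm high, loose, a bystander. This point is at its centre, half-way up.
There are look-alikes about, which are no part of the job. What is shaped like the part that bears green_pot_mid but turquoise or yellow is not meant.

How it is judged:
By the outcome, as a careful person would: the job done as asked, in the order asked, and still so for the second after the job is handed in, with the robot touching nothing.
It also fails if it takes over 102 s, if anything falls off the work surface, if the arm or the gripper's body presses on something with over 40 N, if the wrist force passes 120 N, or if a joint passes its speed limit or range.

ROBOT

A 6-joint arm with a two-finger parallel gripper is mounted at the origin on a cart in front of the work surface, level with it; the furniture and walls round the work are solid. World frame = base frame: x ahead of the robot, y to its left, z up, the work surface at z = 0. Lengths are in m, angles in degrees, forces in N, time in s.
With the tool pointing down it reaches from about 0.4 to 0.825 m from the base axis. Payload 7 kg.
Tool frame: the origin (TCP) lies midway between the tips of the shut fingers; the grasp point (between the pads) lies 19 mm behind it; z points along the fingers, y is the line along which they close (so a half turn about z gives the same grasp; the last joint's range is limited). The gripper opens to 88 mm and grips with 3 to 60 N. Pads are 19 mm wide; open, the fingers measure 130 mm over their backs; the gripper's body (78 mm by 193 mm) begins 47 mm behind the grasp point.
Start: joints at [90.59, 20.546, 0.682, 0, -70.136, -16.507], TCP at [0.185, 0.649, 0.227] pointing down, gripper open.
Joint ranges: [-176.03, 176.03], [-82.01, 121.73], [-58.28, 71.71], [-173.87, 95.51], [-174.79, -0.11], [-173.66, 173.66]. Speed limits (degrees/s): [136.94, 136.94, 172.46, 180, 180, 180].

INTERFACE

Orientations are given as [roll, pitch, yaw] about the fixed x, y, z axes, in that order (R = Rz(yaw) Ry(pitch) Rx(roll)).
In Python, from plant import r gives the robot as it stands.
- The arm moves only by the tool drive_tool, never from a script. Its argument "commands" is a list of rows, each an object of numbers: "hand": the closure, from 0 (fully open) to 1 (shut); "tx", "ty", "tz": the shift along the world's x, y, z scaled (see below); "turn": the turn about the world's z scaled (see below). A call has 1 to 10 rows; each row is the pose to reach, as a shift and turn from the pose commanded when the call began; what a row does not reach only later rows make up. The controller multiplies each number of a shift by 0.6 m and each number of a turn by 90 degrees. A row lasts 1/10 s, in which the tool goes at most 50 mm and 8.59 degrees, less where a joint would pass 70% of its speed; a pose out of reach is approached as far as the arm can. A call with a number of a shift or a turn outside -1 to 1 is refused whole. A call with a gripper value outside its range is refused whole. The fingers move at their own pace and stop on an object; "grip_force" is the grip in N (left out, the last holds). Time passes only in rows, so rows that repeat a pose let the fingers close. It gives the time, the measured TCP pose, the force, the opening and the grip force at its end, in the units of the state.
- r.get_state(): the state, without advancing time (a new reading comes with each control period).
- r.capture(name): name is "scene" or "top"; returns a dict with "frame" (384x512x3 uint8, red, green, blue), "fx", "fy", "cx", "cy" (pixels), "world_from_camera" (4x4, takes a point from camera to world coordinates). Camera axes: x right, y down, z forward; pixel columns grow to the right and rows downward; lengths in m; the calibration is good to about 2 mm. A picture is of the moment at which its call begins. There is no depth.
- r.close_job(): hands the job in; it is judged then, once.
Trained networks look in the newest picture that a camera, given by its name, has taken for a name from the list of things; names that differ only in an ending like _2 or _b are one class to them, and where a whole thing is asked for, a point or a joint stands for the part that bears it (a point fixed in the world has none). Each returns a list of dicts, best first, with "score" (0 to 1); they miss things now and then, are a little off and sometimes report something else, mostly with a low value. They report only what shows in the picture. A call takes as long as a camera call. They do not tell look-alikes from the thing itself.
- r.trace(label, camera): "pixels" (384x512 bool, what is visible of it) and "extent" ([left, top, right, bottom] in pixels, round what is visible of it).
The state is a dict: "time_s": time; "joints": joint angles; "qd": joint speeds; "joint_torque": joint torques, N m; "tcp_pos": TCP position; "eef_rot": TCP orientation; "contact_force": force on the tool from outside, world axes, zero at the start; "moment": the same for the moment, N m; "gripper_width": finger opening in m; "gripper_force": force on a finger pad.
Only numpy, scipy, OpenCV 4.12 (cv2) and the standard library are available. Lean on these libraries where they do the work, as an engineer would, in place of code of your own. Each camera call takes 0.05 s, during which the arm holds its last target. There are 200 camera calls.

## Working session

There is one attempt and no reset: what is moved stays moved. The work goes in short steps, Python scripts to look and compute and a tool call to move; the robot and the scene stay as the last step left them, time stands still between calls to the robot, and variables do not carry over. Pictures are saved under pics/ and viewed, at most 14 in all, crops included, and the job is handed in when it is done.

Besides the shell and the picture viewer there is one more tool, called after "Call:" as a command line: name --argument value ..., lists and objects as JSON in quotes. drive_tool: Moves the arm, as the interface text tells. Its arguments: {"type":"object","properties":{"commands":{"type":"array"},"grip_force":{"type":"number"}},"required":["commands"]}

```bash
mkdir -p pics
cat > h.py <<'E'
import numpy as np, cv2
from plant import r
def cap(n,f=None):
    c=r.capture(n)
    if f: cv2.imwrite('pics/'+f,c['frame'][:,:,::-1])
    return c
def ray(c,u,v,z):
    T=np.array(c['world_from_camera']); d=T[:3,:3]@np.array([(u-c['cx'])/c['fx'],(v-c['cy'])/c['fy'],1])
    o=T[:3,3]; return o+d*(z-o[2])/d[2]
def proj(c,p):
    T=np.array(c['world_from_camera']); q=T[:3,:3].T@(np.array(p)-T[:3,3]); return q[0]/q[2]*c['fx']+c['cx'],q[1]/q[2]*c['fy']+c['cy']
E
python3 - <<'E'
from h import *
for n in('scene','top'):
    c=cap(n,n+'1.png'); print(n,np.round(c['world_from_camera'],3).tolist(),c['fx'])
    for l in ['amber_jar_mid','green_pot_mid','brown_pot_mid','red_pot_mid','blue_button','pad_a','tape_roll_mid']:
        print(l,[(round(d['score'],2),[int(x) for x in d['extent']]) for d in r.trace(l,n)])
print(r.get_state())
E
```

```text
scene [[-0.656, -0.386, 0.648, -0.224], [-0.754, 0.308, -0.58, 0.574], [0.024, -0.869, -0.494, 0.558], [0.0, 0.0, 0.0, 1.0]] 355.2814300652947
amber_jar_mid [(0.66, [224, 192, 237, 224]), (0.65, [171, 227, 187, 256])]
green_pot_mid [(0.96, [191, 236, 208, 264]), (0.9, [174, 224, 185, 254]), (0.55, [222, 220, 233, 250])]
brown_pot_mid [(0.78, [186, 193, 201, 213])]
red_pot_mid [(0.94, [132, 204, 155, 226])]
blue_button []
pad_a [(0.51, [267, 170, 285, 177]), (0.48, [256, 176, 269, 185])]
tape_roll_mid [(0.56, [285, 188, 318, 209])]
top [[-0.022, -0.981, 0.192, 0.252], [-1.0, 0.018, -0.022, 0.009], [0.018, -0.192, -0.981, 1.165], [0.0, 0.0, 0.0, 1.0]] 411.4719355802827
amber_jar_mid [(0.61, [208, 197, 223, 216])]
green_pot_mid [(0.64, [148, 201, 163, 217]), (0.55, [185, 228, 195, 243]), (0.47, [152, 232, 167, 246])]
brown_pot_mid [(0.58, [191, 160, 209, 176]), (0.43, [208, 198, 221, 216])]
red_pot_mid [(0.7, [147, 146, 165, 165])]
blue_button [(0.44, [226, 164, 237, 176])]
pad_a [(0.69, [237, 161, 253, 180]), (0.65, [259, 161, 280, 178]), (0.62, [283, 159, 305, 178]), (0.6, [308, 154, 329, 177])]
tape_roll_mid [(0.85, [286, 202, 318, 240])]
{'time_s': 0.8, 'joints': array([ 9.05903809e+01,  2.05430247e+01,  6.82466947e-01, -3.30888227e-03,
       -7.01376814e+01, -1.65079979e+01]), 'qd': array([-0.05225984, -0.04242661, -0.05946712,  0.01838446,  0.05389944,
        0.04182363]), 'joint_torque': array([ 1.93614869e-03, -5.82273889e+01,  2.93295979e+01,  7.00256154e+00,
        1.27540776e-02, -9.11258951e-06]), 'tcp_pos': array([0.1851012 , 0.64908353, 0.22659237]), 'eef_rot': array([-1.79999196e+02,  3.48414786e-03, -1.59187412e+01]), 'contact_force': array([-0.11805182, -0.54766905,  0.56362445]), 'moment': array([-0.00399785,  0.02102086,  0.04896468]), 'gripper_force': 0.0, 'gripper_width': 0.08766518559667745}
```

View pics/scene1.png

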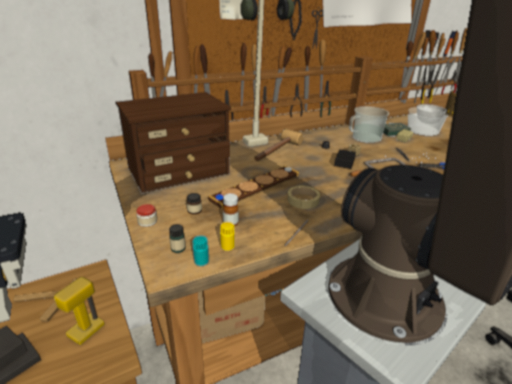

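View pics/top1.png

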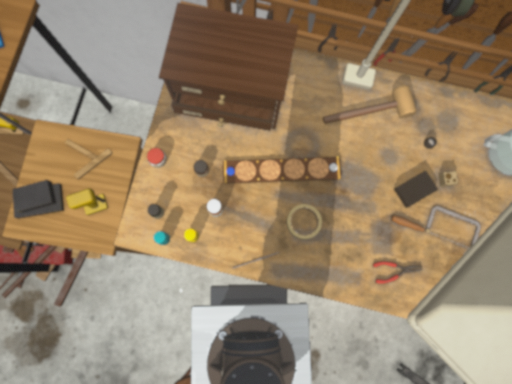

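The scene picture shows red (146,215), brown (193,203), amber (230,208) and dark green (177,240). The turquoise (201,250) and yellow (227,236) look-alikes stand nearby.
In the top picture, red is at (156,156), brown (201,168), amber (214,206) and dark green (155,210). Turquoise is at (162,238), yellow (191,235), the blue button at the left end of the board (231,171), and the white button at (333,168).
The green pot could be confused with turquoise, yellow or the brown pot, which has the same kind of black lid. I choose (177,240) in scene and (155,210) in top. Next I'll check that in a close crop and measure.

Run:
```python
from h import *
from scipy.optimize import least_squares
S=cap('scene');T=cap('top')
a=cv2.resize(S['frame'][180:275,120:320],None,fx=4,fy=4,interpolation=3)
b=cv2.resize(T['frame'][140:255,130:345],None,fx=800/215,fy=800/215,interpolation=3)[:,:]
b=cv2.resize(b,(800,428)); a=cv2.resize(a,(362,172)) if 0 else a
cv2.imwrite('pics/c1.png',a[:,:,::-1]); cv2.imwrite('pics/c2.png',b[:,:,::-1])
# fit: mask bbox of cylinder silhouettes
def cyl(x,y,R,h):
    t=np.linspace(0,2*np.pi,60); return [(x+R*np.cos(q),y+R*np.sin(q),z) for z in(0,h) for q in t]
def box(c,x,y,R,h):
    p=np.array([proj(c,q) for q in cyl(x,y,R,h)]); return np.r_[p.min(0),p.max(0)]
def near(l,n,u,v):
    D=r.trace(l,n)
    for d in D:
        e=d['extent']
        if abs((e[0]+e[2])/2-u)<9 and abs((e[1]+e[3])/2-v)<9: return np.array(e)
for l,R,h,s,t in [('amber_jar_mid',.02,.085,(230,208),(214,206)),('green_pot_mid',.0185,.065,(177,240),(155,210)),('brown_pot_mid',.0215,.05,(193,203),(201,168)),('red_pot_mid',.0265,.042,(146,215),(156,156)),('green_pot_mid',.0185,.065,(201,250),(162,238)),('green_pot_mid',.0185,.065,(227,236),(191,235)),('tape_roll_mid',.049,.025,(301,198),(304,221))]:
    for nm,c,p in(('scene',S,s),('top',T,t)):
        e=near(l,nm,*p)
        if e is None: print(l,nm,'none',np.round(ray(c,*p,h/2),3)); continue
        x0=ray(c,*p,h/2)[:2]
        f=least_squares(lambda q:box(c,q[0],q[1],R,h)-e,x0)
        print(l,nm,np.round(f.x,4),np.round(f.fun,1))
for p in [(231,171),(245,171),(269.5,169.5),(294,168.5),(318.5,166.5),(333,168)]: print('board',p,np.round(ray(T,*p,.017),4))
print([ [round(d['score'],2)]+list(np.round(ray(T,*np.argwhere(d['pixels'])[:,::-1].mean(0)+.5,.017),4)) for d in r.trace('pad_a','top')])
```

```text
amber_jar_mid scene [0.4254 0.0785] [-0.3 -1.   0.3  0.8]
amber_jar_mid top [0.415  0.0929] [-1.3 -1.2  1.4  1.3]
green_pot_mid scene [0.3977 0.2626] [-4.2 -1.7  4.4  1.2]
green_pot_mid top [0.4133 0.2544] [-2.4 -0.4  2.6  0.4]
brown_pot_mid scene [0.5206 0.1337] [-0.2 -0.2  0.3  0.2]
brown_pot_mid top [0.5292 0.1336] [ 2.2 -0.9 -2.3  0.9]
red_pot_mid scene [0.5583 0.2644] [ 1.  -0.5 -1.1  0.6]
red_pot_mid top [0.5638 0.2623] [-0.3 -1.2  0.3  1.2]
green_pot_mid scene [0.3323 0.2407] [-0.6 -1.1  0.7  1. ]
green_pot_mid top [0.3343 0.2408] [-1.5 -0.4  1.6  0.4]
green_pot_mid scene [0.3396 0.1582] [-2.8 -3.3  2.9  2.8]
green_pot_mid top [0.3356 0.1592] [-1.3  0.2  1.4 -0.2]
tape_roll_mid scene [ 0.3722 -0.1476] [-0.8 -1.2  0.8  0.9]
tape_roll_mid top [ 0.3748 -0.1473] [-2.3 -0.6  2.2  0.6]
board (231, 171) [0.521 0.048 0.017]
board (245, 171) [0.5203 0.008  0.017 ]
board (269.5, 169.5) [ 0.5235 -0.0623  0.017 ]
board (294, 168.5) [ 0.5252 -0.1329  0.017 ]
board (318.5, 166.5) [ 0.5299 -0.2037  0.017 ]
board (333, 168) [ 0.5247 -0.2454  0.017 ]
[[0.91, np.float64(0.522), np.float64(0.0061), np.float64(0.017)], [0.78, np.float64(0.5244), np.float64(-0.2023), np.float64(0.017)], [0.76, np.float64(0.5215), np.float64(-0.063), np.float64(0.017)], [0.69, np.float64(0.5247), np.float64(-0.1334), np.float64(0.017)]]
```

View pics/c1.png

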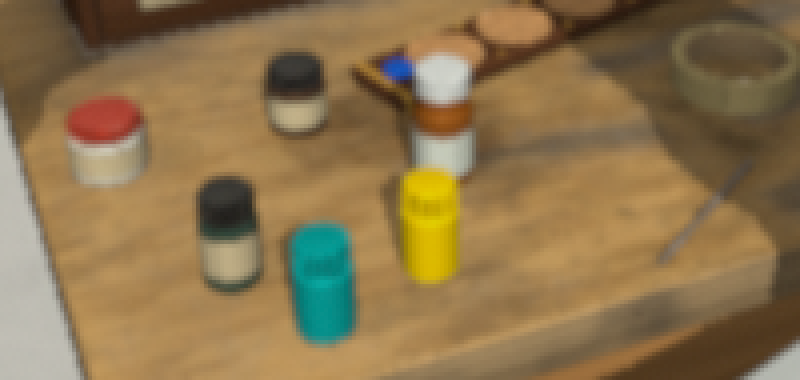

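View pics/c2.png

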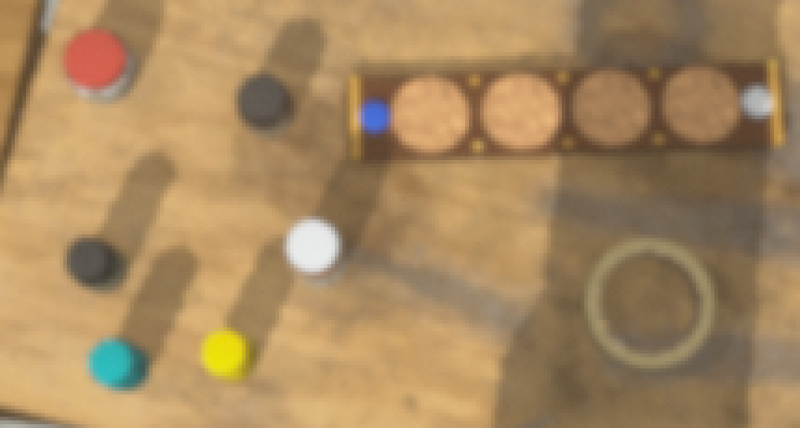

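The crops confirm the choice: the green-banded pot with a black lid is at (230,235) in crop 1, apart from turquoise (322,285) and yellow (430,225). The blue button is at crop 2 (375,117), next to pad_a. Next I'll refine the lid positions and find the cabinet clearance.

Run:
```python
from h import *
T=cap('top');S=cap('scene'); k=215/800
for n,p,h in [('amber',(313,245),.085),('green',(91,259),.065),('brown',(264,99),.05),('red',(95,58),.042),('a',(430,115),.017),('b',(521,110),.017),('c',(612,106),.017),('d',(700,104),.017)]:
    print(n,np.round(ray(T,130+p[0]*k,140+p[1]*k,h),4))
for p in [(180,117),(275,129)]: print('cab top',np.round(ray(T,*p,0),3))
for p in [(143,188),(228,165)]: print('cab scene',np.round(ray(S,*p,0),3))
for n,x in [('amber',(.42,.083,.085)),('green',(.407,.256,.065)),('brown',(.526,.1336,.05)),('red',(.562,.263,.042))]: print(n,np.round(proj(S,x)),np.round(proj(S,(x[0],x[1],0))))
```

```text
amber [0.4113 0.0914 0.085 ]
green [0.4071 0.2527 0.065 ]
brown [0.5273 0.1303 0.05  ]
red [0.5634 0.2586 0.042 ]
a [0.5206 0.0064 0.017 ]
b [ 0.5233 -0.0638  0.017 ]
c [ 0.5252 -0.1342  0.017 ]
d [ 0.5256 -0.2024  0.017 ]
cab top [0.693 0.198 0.   ]
cab top [ 0.651 -0.083  0.   ]
cab scene [0.742 0.188 0.   ]
cab scene [ 0.711 -0.125  0.   ]
amber [231. 194.] [232. 221.]
green [177. 227.] [179. 249.]
brown [194. 196.] [195. 211.]
red [145. 209.] [147. 222.]
```

Call:
drive_tool --commands '[{"tx":0.3,"ty":-0.32,"tz":0,"turn":-0.1,"hand":0},{"tx":0.3,"ty":-0.32,"tz":0,"turn":-0.1,"hand":0},{"tx":0.3,"ty":-0.32,"tz":0,"turn":-0.1,"hand":0},{"tx":0.3,"ty":-0.32,"tz":0,"turn":-0.1,"hand":0},{"tx":0.3,"ty":-0.32,"tz":0,"turn":-0.1,"hand":0},{"tx":0.3,"ty":-0.32,"tz":0,"turn":-0.1,"hand":0},{"tx":0.3,"ty":-0.32,"tz":0,"turn":-0.1,"hand":0},{"tx":0.3,"ty":-0.32,"tz":0,"turn":-0.1,"hand":0}]' --grip_force 5

```text
time_s: 2.55
tcp_pos: [0.3652, 0.4574, 0.2268]
eef_rot: [-180.0, 0.0, -25.0]
contact_force: [-0.5, 0.2, -0.2]
gripper_width: 0.0876
gripper_force: 0.0
```

Call:
drive_tool --commands '[{"tx":0.328,"ty":-0.326,"tz":0},{"tx":0.328,"ty":-0.326,"tz":0},{"tx":0.328,"ty":-0.326,"tz":0},{"tx":0.328,"ty":-0.326,"tz":0},{"tx":0.328,"ty":-0.326,"tz":0},{"tx":0.328,"ty":-0.326,"tz":0},{"tx":0.328,"ty":-0.326,"tz":-0.2},{"tx":0.328,"ty":-0.326,"tz":-0.2},{"tx":0.328,"ty":-0.326,"tz":-0.2},{"tx":0.328,"ty":-0.326,"tz":-0.2}]'

```text
invalid input
```

Run:
```python
from h import *
s=r.get_state();print(s['joints'],s['tcp_pos'])
a=cap('scene')['frame'][100:280,60:320];b=cap('top')['frame'][90:270,90:350]
cv2.imwrite('pics/m.png',np.hstack([cv2.resize(x,(400,277),interpolation=3) for x in(a,b)])[:,:,::-1])
```

```text
[ 7.05220324e+01  1.21328670e+01 -1.10024218e+01 -2.05862783e-03
 -6.68307154e+01 -5.47669066e+00] [0.36520042 0.4573849  0.2267646 ]
```

View pics/m.png

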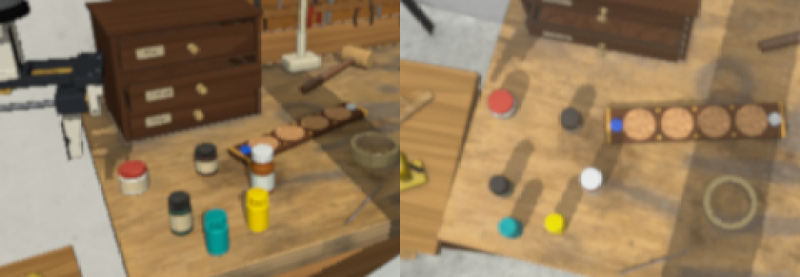

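The move was refused because every row needs all the fields. The picture shows the gripper still off to the left (75,110) and the pots undisturbed.

Call:
drive_tool --commands '[{"tx":0.328,"ty":-0.326,"tz":0,"turn":0,"hand":0},{"tx":0.328,"ty":-0.326,"tz":0,"turn":0,"hand":0},{"tx":0.328,"ty":-0.326,"tz":0,"turn":0,"hand":0},{"tx":0.328,"ty":-0.326,"tz":0,"turn":0,"hand":0},{"tx":0.328,"ty":-0.326,"tz":0,"turn":0,"hand":0},{"tx":0.328,"ty":-0.326,"tz":0,"turn":0,"hand":0},{"tx":0.328,"ty":-0.326,"tz":-0.22,"turn":0,"hand":0},{"tx":0.328,"ty":-0.326,"tz":-0.22,"turn":0,"hand":0},{"tx":0.328,"ty":-0.326,"tz":-0.22,"turn":0,"hand":0},{"tx":0.328,"ty":-0.326,"tz":-0.22,"turn":0,"hand":0}]'

```text
time_s: 3.65
tcp_pos: [0.5588, 0.2605, 0.0893]
eef_rot: [179.5, 0.3, -24.9]
contact_force: [-0.2, -0.0, 1.0]
gripper_width: 0.0881
gripper_force: 0.0
```

Run:
```python
from h import *
s=r.get_state();print(s['joints'],s['tcp_pos'],s['eef_rot'])
a=cap('scene')['frame'][100:280,60:320];b=cap('top')['frame'][90:270,90:350]
cv2.imwrite('pics/m2.png',np.hstack([cv2.resize(x,(400,277),interpolation=3) for x in(a,b)])[:,:,::-1])
```

```text
[ 43.08077975  22.15150396 -16.32568638  -0.07607512 -52.0556533
  22.08261341] [0.55881358 0.26052027 0.08931881] [179.52860849   0.25551297 -24.88471518]
```

View pics/m2.png

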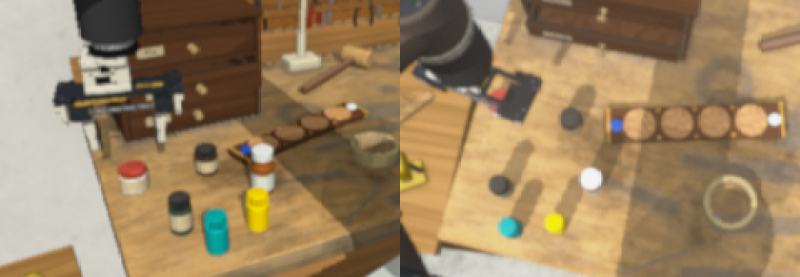

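The gripper straddles the red pot: in the left half the fingers are at (95,130) and (160,125), with the pot at (132,177). The body's long axis lies along the closing line. I'll go down and do a gentle centring squeeze.

Call:
drive_tool --commands '[{"tx":0,"ty":0,"tz":-0.147,"turn":0,"hand":0},{"tx":0,"ty":0,"tz":-0.147,"turn":0,"hand":0},{"tx":0,"ty":0,"tz":-0.147,"turn":0,"hand":0},{"tx":0,"ty":0,"tz":-0.147,"turn":0,"hand":0.6},{"tx":0,"ty":0,"tz":-0.147,"turn":0,"hand":0.6},{"tx":0,"ty":0,"tz":-0.147,"turn":0,"hand":0.6},{"tx":0,"ty":0,"tz":-0.147,"turn":0,"hand":0.6},{"tx":0,"ty":0,"tz":-0.147,"turn":0,"hand":0.6},{"tx":0,"ty":0,"tz":-0.147,"turn":0,"hand":0.6}]' --grip_force 5

```text
time_s: 4.65
tcp_pos: [0.5623, 0.2617, 0.0073]
eef_rot: [-180.0, -0.0, -24.9]
contact_force: [-2.8, -0.5, 6.6]
gripper_width: 0.0506
gripper_force: 5.0
```

Call:
drive_tool --commands '[{"tx":0,"ty":0,"tz":0.003,"turn":0,"hand":0},{"tx":0,"ty":0,"tz":0.003,"turn":0,"hand":0},{"tx":0,"ty":0,"tz":0.003,"turn":0,"hand":0},{"tx":0,"ty":0,"tz":0.003,"turn":-0.5,"hand":0},{"tx":0,"ty":0,"tz":0.003,"turn":-0.5,"hand":0},{"tx":0,"ty":0,"tz":0.003,"turn":-0.5,"hand":0},{"tx":0,"ty":0,"tz":0.003,"turn":-0.5,"hand":0},{"tx":0,"ty":0,"tz":0.003,"turn":-0.5,"hand":0},{"tx":0,"ty":0,"tz":0.003,"turn":-0.5,"hand":0}]'

```text
time_s: 5.55
tcp_pos: [0.5617, 0.2613, 0.0078]
eef_rot: [180.0, -0.0, -70.2]
contact_force: [-0.3, -0.7, 0.6]
gripper_width: 0.0874
gripper_force: 0.0
```

Call:
drive_tool --commands '[{"tx":0,"ty":0,"tz":0,"turn":-0.5,"hand":0},{"tx":0,"ty":0,"tz":0,"turn":-0.5,"hand":0},{"tx":0,"ty":0,"tz":0,"turn":-0.5,"hand":0},{"tx":0,"ty":0,"tz":0,"turn":-0.5,"hand":0},{"tx":0,"ty":0,"tz":0,"turn":-0.5,"hand":0},{"tx":0,"ty":0,"tz":0,"turn":-0.5,"hand":0.6},{"tx":0,"ty":0,"tz":0,"turn":-0.5,"hand":0.6},{"tx":0,"ty":0,"tz":0,"turn":-0.5,"hand":0.6},{"tx":0,"ty":0,"tz":0,"turn":-0.5,"hand":0.6},{"tx":0,"ty":0,"tz":0,"turn":-0.5,"hand":0.6}]' --grip_force 15

```text
time_s: 6.55
tcp_pos: [0.562, 0.2615, 0.0081]
eef_rot: [-180.0, -0.0, -114.9]
contact_force: [0.3, 0.2, -0.2]
gripper_width: 0.0533
gripper_force: 0.2
```

Call:
drive_tool --commands '[{"tx":0,"ty":0,"tz":0,"turn":0,"hand":0.9},{"tx":0,"ty":0,"tz":0,"turn":0,"hand":0.9},{"tx":0,"ty":0,"tz":0,"turn":0,"hand":0.9},{"tx":0,"ty":0,"tz":0,"turn":0,"hand":0.9}]' --grip_force 15

```text
time_s: 6.95
tcp_pos: [0.5619, 0.2615, 0.0081]
eef_rot: [180.0, -0.0, -114.9]
contact_force: [0.7, -0.4, 0.1]
gripper_width: 0.0504
gripper_force: 14.9
```

Call:
drive_tool --commands '[{"tx":0,"ty":0,"tz":0.1,"turn":0,"hand":0.9},{"tx":0,"ty":0,"tz":0.25,"turn":0,"hand":0.9},{"tx":0,"ty":0,"tz":0.25,"turn":0,"hand":0.9},{"tx":0,"ty":-0.375,"tz":0.25,"turn":0.29,"hand":0.9},{"tx":0,"ty":-0.375,"tz":0.25,"turn":0.29,"hand":0.9},{"tx":0,"ty":-0.375,"tz":0.25,"turn":0.29,"hand":0.9},{"tx":0,"ty":-0.375,"tz":0.25,"turn":0.29,"hand":0.9},{"tx":0,"ty":-0.375,"tz":0.25,"turn":0.29,"hand":0.9},{"tx":0,"ty":-0.375,"tz":0.25,"turn":0.29,"hand":0.9},{"tx":0,"ty":-0.375,"tz":0.25,"turn":0.29,"hand":0.9}]'

```text
time_s: 7.95
tcp_pos: [0.5618, 0.0358, 0.1582]
eef_rot: [-180.0, 0.0, -88.9]
contact_force: [0.3, 0.8, -0.7]
gripper_width: 0.0501
gripper_force: 14.9
```

Call:
drive_tool --commands '[{"tx":-0.061,"ty":-0.4,"tz":0,"turn":0,"hand":0.9},{"tx":-0.061,"ty":-0.4,"tz":0,"turn":0,"hand":0.9},{"tx":-0.061,"ty":-0.4,"tz":0,"turn":0,"hand":0.9},{"tx":-0.061,"ty":-0.4,"tz":0,"turn":0,"hand":0.9},{"tx":-0.061,"ty":-0.4,"tz":0,"turn":0,"hand":0.9},{"tx":-0.061,"ty":-0.4,"tz":0,"turn":0,"hand":0.9},{"tx":-0.061,"ty":-0.4,"tz":0,"turn":0,"hand":0.9},{"tx":-0.061,"ty":-0.4,"tz":-0.15,"turn":0,"hand":0.9},{"tx":-0.061,"ty":-0.4,"tz":-0.15,"turn":0,"hand":0.9},{"tx":-0.061,"ty":-0.4,"tz":-0.15,"turn":0,"hand":0.9}]'

```text
time_s: 8.95
tcp_pos: [0.5219, -0.2013, 0.0634]
eef_rot: [179.5, 0.1, -88.8]
contact_force: [-0.5, -0.2, -1.5]
gripper_width: 0.0505
gripper_force: 14.9
```

Run:
```python
from h import *
a=cap('scene');b=cap('top');print(proj(a,(.5255,-.2033,.017)),proj(b,(.5255,-.2033,.017)))
a=a['frame'][130:230,180:320];b=b['frame'][120:220,220:360]
cv2.imwrite('pics/m3.png',np.hstack([cv2.resize(x,(400,286),interpolation=3) for x in(a,b)])[:,:,::-1])
```

```text
(np.float64(279.57354415067846), np.float64(172.83688607751444)) (np.float64(318.4235676156864), np.float64(167.98026307308012))
```

View pics/m3.png

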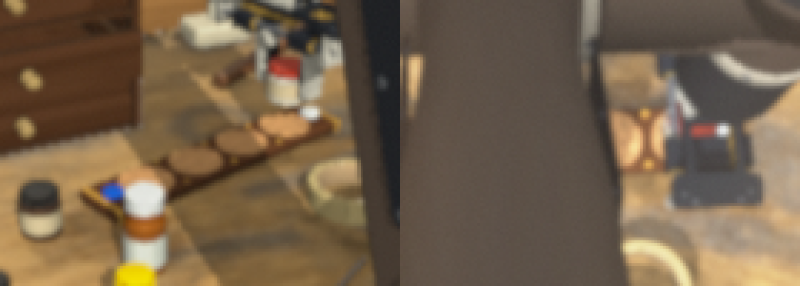

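The red pot hangs upright at (285,85) over pad_d at (285,125) in the left half. I'll lower it and release.

Call:
drive_tool --commands '[{"tx":0,"ty":0,"tz":-0.04,"turn":0,"hand":0.9},{"tx":0,"ty":0,"tz":-0.06,"turn":0,"hand":0.9},{"tx":0,"ty":0,"tz":-0.068,"turn":0,"hand":0.9},{"tx":0,"ty":0,"tz":-0.07,"turn":0,"hand":0.9},{"tx":0,"ty":0,"tz":-0.07,"turn":0,"hand":0.9},{"tx":0,"ty":0,"tz":-0.07,"turn":0,"hand":0.9}]'

```text
time_s: 9.65
tcp_pos: [0.526, -0.2036, 0.0271]
eef_rot: [-179.9, -0.0, -88.8]
contact_force: [-0.8, -0.2, -0.6]
gripper_width: 0.0505
gripper_force: 14.9
```

Call:
drive_tool --commands '[{"tx":0,"ty":0,"tz":-0.003,"turn":0,"hand":0.9},{"tx":0,"ty":0,"tz":-0.003,"turn":0,"hand":0.9},{"tx":0,"ty":0,"tz":-0.003,"turn":0,"hand":0},{"tx":0,"ty":0,"tz":-0.003,"turn":0,"hand":0},{"tx":0,"ty":0,"tz":-0.003,"turn":0,"hand":0},{"tx":0,"ty":0,"tz":-0.003,"turn":0,"hand":0},{"tx":0,"ty":0,"tz":-0.003,"turn":0,"hand":0},{"tx":0,"ty":0,"tz":0.2,"turn":0,"hand":0},{"tx":0,"ty":0,"tz":0.2,"turn":0,"hand":0},{"tx":0,"ty":0,"tz":0.2,"turn":0,"hand":0}]'

```text
time_s: 10.65
tcp_pos: [0.5273, -0.204, 0.1508]
eef_rot: [-179.7, -0.1, -88.8]
contact_force: [0.5, 1.0, 0.1]
gripper_width: 0.0875
gripper_force: 0.0
```

Call:
drive_tool --commands '[{"tx":0.002,"ty":0.559,"tz":0,"turn":-0.27,"hand":0},{"tx":0.002,"ty":0.559,"tz":0,"turn":-0.27,"hand":0},{"tx":0.002,"ty":0.559,"tz":0,"turn":-0.27,"hand":0},{"tx":0.002,"ty":0.559,"tz":0,"turn":-0.27,"hand":0},{"tx":0.002,"ty":0.559,"tz":0,"turn":-0.27,"hand":0},{"tx":0.002,"ty":0.559,"tz":0,"turn":-0.27,"hand":0},{"tx":0.002,"ty":0.559,"tz":0,"turn":-0.27,"hand":0},{"tx":0.002,"ty":0.559,"tz":0,"turn":-0.27,"hand":0},{"tx":0.002,"ty":0.559,"tz":0,"turn":-0.27,"hand":0}]'

```text
time_s: 11.55
tcp_pos: [0.5262, 0.1332, 0.1459]
eef_rot: [180.0, -0.0, -113.0]
contact_force: [-0.4, -1.2, -0.3]
gripper_width: 0.0877
gripper_force: 0.0
```

Run:
```python
from h import *
print(r.get_state()['tcp_pos'])
a=cap('scene');b=cap('top')
for l in('red_pot_mid','pad_a'): print(l,[(round(d['score'],2),[int(x) for x in d['extent']]) for d in r.trace(l,'top')])
a=a['frame'][130:260,140:320];b=b['frame'][120:220,220:360]
cv2.imwrite('pics/m4.png',np.hstack([cv2.resize(x,(400,286),interpolation=3) for x in(a,b)])[:,:,::-1])
```

```text
[0.52617412 0.13318702 0.14590975]
red_pot_mid [(0.57, [310, 157, 328, 176])]
pad_a [(0.64, [233, 160, 255, 180]), (0.62, [281, 157, 304, 178]), (0.59, [258, 158, 277, 177]), (0.27, [205, 198, 223, 214])]
```

View pics/m4.png

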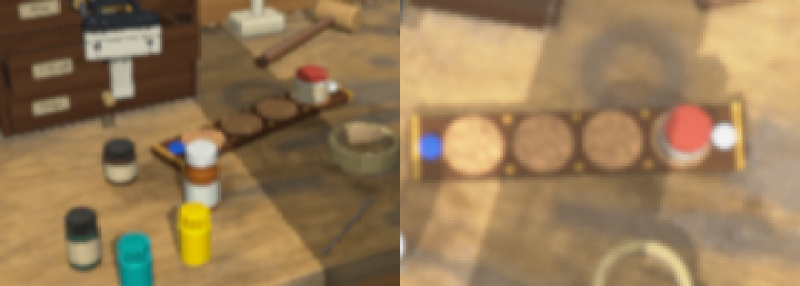

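The red pot stands on pad_d. Its lid at (689,128) in the right half matches the expected (689,125), so it is centred. The gripper hangs over the brown pot (118,160 in the left half). Next is the brown pick.

Call:
drive_tool --commands '[{"tx":0,"ty":0,"tz":-0.226,"turn":0,"hand":0},{"tx":0,"ty":0,"tz":-0.226,"turn":0,"hand":0},{"tx":0,"ty":0,"tz":-0.226,"turn":0,"hand":0},{"tx":0,"ty":0,"tz":-0.226,"turn":0,"hand":0},{"tx":0,"ty":0,"tz":-0.226,"turn":0,"hand":0.8},{"tx":0,"ty":0,"tz":-0.226,"turn":0,"hand":0.8},{"tx":0,"ty":0,"tz":-0.226,"turn":0,"hand":0.8},{"tx":0,"ty":0,"tz":-0.226,"turn":0,"hand":0.8},{"tx":0,"ty":0,"tz":-0.226,"turn":0,"hand":0.8},{"tx":0,"ty":0,"tz":-0.226,"turn":0,"hand":0.8}]' --grip_force 5

```text
time_s: 12.75
tcp_pos: [0.5268, 0.1321, 0.0112]
eef_rot: [-180.0, 0.1, -113.1]
contact_force: [0.5, 1.3, 0.7]
gripper_width: 0.0452
gripper_force: 0.2
```

Call:
drive_tool --commands '[{"tx":0,"ty":0,"tz":0,"turn":0,"hand":0.8},{"tx":0,"ty":0,"tz":0,"turn":0,"hand":0.8},{"tx":0,"ty":0,"tz":0,"turn":0,"hand":0},{"tx":0,"ty":0,"tz":0,"turn":0,"hand":0},{"tx":0,"ty":0,"tz":0,"turn":0,"hand":0},{"tx":0,"ty":0,"tz":0,"turn":0.5,"hand":0},{"tx":0,"ty":0,"tz":0,"turn":0.5,"hand":0},{"tx":0,"ty":0,"tz":0,"turn":0.5,"hand":0},{"tx":0,"ty":0,"tz":0,"turn":0.5,"hand":0},{"tx":0,"ty":0,"tz":0,"turn":0.5,"hand":0}]'

```text
time_s: 13.75
tcp_pos: [0.5264, 0.1318, 0.0103]
eef_rot: [180.0, -0.0, -69.8]
contact_force: [0.6, 0.6, -0.9]
gripper_width: 0.0875
gripper_force: 0.0
```

Call:
drive_tool --commands '[{"tx":0,"ty":0,"tz":0,"turn":0.5,"hand":0},{"tx":0,"ty":0,"tz":0,"turn":0.5,"hand":0},{"tx":0,"ty":0,"tz":0,"turn":0.5,"hand":0},{"tx":0,"ty":0,"tz":0,"turn":0.5,"hand":0.9},{"tx":0,"ty":0,"tz":0,"turn":0.5,"hand":0.9},{"tx":0,"ty":0,"tz":0,"turn":0.5,"hand":0.9},{"tx":0,"ty":0,"tz":0,"turn":0.5,"hand":0.9},{"tx":0,"ty":0,"tz":0,"turn":0.5,"hand":0.9},{"tx":0,"ty":0,"tz":0,"turn":0.5,"hand":0.9},{"tx":0,"ty":0,"tz":0,"turn":0.5,"hand":0.9}]' --grip_force 15

```text
time_s: 14.75
tcp_pos: [0.5265, 0.1319, 0.0105]
eef_rot: [180.0, 0.0, -25.2]
contact_force: [0.4, 0.8, -0.7]
gripper_width: 0.0406
gripper_force: 15.0
```

Call:
drive_tool --commands '[{"tx":0,"ty":0,"tz":0.1,"turn":0,"hand":0.9},{"tx":0,"ty":0,"tz":0.25,"turn":0,"hand":0.9},{"tx":0,"ty":0,"tz":0.25,"turn":-0.709,"hand":0.9},{"tx":0,"ty":-0.24,"tz":0.25,"turn":-0.709,"hand":0.9},{"tx":0,"ty":-0.24,"tz":0.25,"turn":-0.709,"hand":0.9},{"tx":0,"ty":-0.24,"tz":0.25,"turn":-0.709,"hand":0.9},{"tx":0,"ty":-0.24,"tz":0.25,"turn":-0.709,"hand":0.9},{"tx":0,"ty":-0.24,"tz":0.25,"turn":-0.709,"hand":0.9},{"tx":0,"ty":-0.24,"tz":0.25,"turn":-0.709,"hand":0.9},{"tx":0,"ty":-0.24,"tz":0.25,"turn":-0.709,"hand":0.9}]'

```text
time_s: 15.75
tcp_pos: [0.5263, -0.0124, 0.1604]
eef_rot: [180.0, 0.0, -89.3]
contact_force: [0.5, -0.7, 1.1]
gripper_width: 0.0407
gripper_force: 15.0
```

Call:
drive_tool --commands '[{"tx":-0.004,"ty":-0.202,"tz":0,"turn":0,"hand":0.9},{"tx":-0.004,"ty":-0.202,"tz":0,"turn":0,"hand":0.9},{"tx":-0.004,"ty":-0.202,"tz":0,"turn":0,"hand":0.9},{"tx":-0.004,"ty":-0.202,"tz":0,"turn":0,"hand":0.9},{"tx":-0.004,"ty":-0.202,"tz":-0.08,"turn":0,"hand":0.9},{"tx":-0.004,"ty":-0.202,"tz":-0.15,"turn":0,"hand":0.9},{"tx":-0.004,"ty":-0.202,"tz":-0.19,"turn":0,"hand":0.9},{"tx":-0.004,"ty":-0.202,"tz":-0.215,"turn":0,"hand":0.9},{"tx":-0.004,"ty":-0.202,"tz":-0.215,"turn":0,"hand":0.9}]'

```text
time_s: 16.65
tcp_pos: [0.5228, -0.1329, 0.0295]
eef_rot: [179.8, -0.0, -89.0]
contact_force: [0.4, -0.6, 0.0]
gripper_width: 0.0407
gripper_force: 15.0
```

Call:
drive_tool --commands '[{"tx":0,"ty":0,"tz":-0.005,"turn":0,"hand":0.9},{"tx":0,"ty":0,"tz":-0.008,"turn":0,"hand":0.9},{"tx":0,"ty":0,"tz":-0.008,"turn":0,"hand":0.9}]'

```text
time_s: 16.95
tcp_pos: [0.5246, -0.1331, 0.0276]
eef_rot: [-179.9, 0.0, -88.9]
contact_force: [0.6, -0.6, -0.5]
gripper_width: 0.0407
gripper_force: 15.0
```

Just at contact; press 1 mm more, release, and rise.

Call:
drive_tool --commands '[{"tx":0,"ty":0,"tz":-0.002,"turn":0,"hand":0.9},{"tx":0,"ty":0,"tz":-0.002,"turn":0,"hand":0.9},{"tx":0,"ty":0,"tz":-0.002,"turn":0,"hand":0},{"tx":0,"ty":0,"tz":-0.002,"turn":0,"hand":0},{"tx":0,"ty":0,"tz":-0.002,"turn":0,"hand":0},{"tx":0,"ty":0,"tz":-0.002,"turn":0,"hand":0},{"tx":0,"ty":0,"tz":-0.002,"turn":0,"hand":0},{"tx":0,"ty":0,"tz":0.22,"turn":0,"hand":0},{"tx":0,"ty":0,"tz":0.22,"turn":0,"hand":0},{"tx":0,"ty":0,"tz":0.22,"turn":0,"hand":0}]'

```text
time_s: 17.95
tcp_pos: [0.5251, -0.1335, 0.162]
eef_rot: [-179.8, -0.0, -88.9]
contact_force: [1.7, -0.1, -0.5]
gripper_width: 0.0873
gripper_force: 0.0
```

Call:
drive_tool --commands '[{"tx":-0.194,"ty":0.649,"tz":0,"turn":-0.35,"hand":0},{"tx":-0.194,"ty":0.649,"tz":0,"turn":-0.35,"hand":0},{"tx":-0.194,"ty":0.649,"tz":0,"turn":-0.35,"hand":0},{"tx":-0.194,"ty":0.649,"tz":0,"turn":-0.35,"hand":0},{"tx":-0.194,"ty":0.649,"tz":0,"turn":-0.35,"hand":0},{"tx":-0.194,"ty":0.649,"tz":0,"turn":-0.35,"hand":0},{"tx":-0.194,"ty":0.649,"tz":0,"turn":-0.35,"hand":0},{"tx":-0.194,"ty":0.649,"tz":0,"turn":-0.35,"hand":0},{"tx":-0.194,"ty":0.649,"tz":0,"turn":-0.35,"hand":0},{"tx":-0.194,"ty":0.649,"tz":0,"turn":-0.35,"hand":0}]'

```text
time_s: 18.95
tcp_pos: [0.407, 0.2597, 0.1589]
eef_rot: [-180.0, 0.1, -120.2]
contact_force: [0.0, -0.4, -0.5]
gripper_width: 0.0874
gripper_force: 0.0
```

Run:
```python
from h import *
a=cap('scene');b=cap('top')
print(proj(b,(.5241,-.1333,.067)), proj(a,(.408,.256,.065)))
a=a['frame'][160:270,120:320];b=b['frame'][120:220,220:360]
cv2.imwrite('pics/m5.png',np.hstack([cv2.resize(x,(400,286) if 0 else (400,286 if x is b else 220),interpolation=3) if x is b else cv2.copyMakeBorder(cv2.resize(x,(400,220),interpolation=3),0,66,0,0,0) for x in(a,b)])[:,:,::-1])
```

```text
(np.float64(296.2365341812608), np.float64(164.64089621019923)) (np.float64(176.31511256710576), np.float64(226.85986590410582))
```

View pics/m5.png

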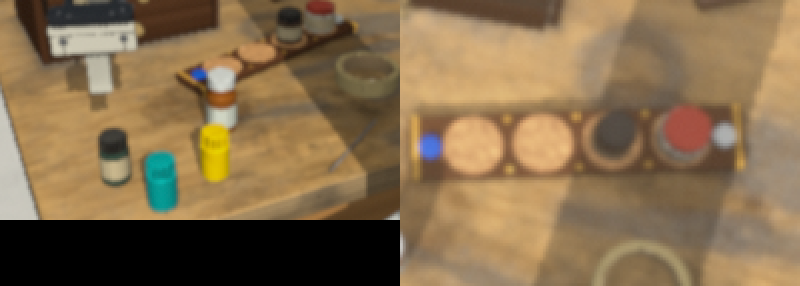

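Run:
```python
from h import *
b=cap('scene');s=r.get_state();p=s['tcp_pos'];print(p)
d=np.array([-.87,.5,0])*.055
for q in (p,p+d,p-d,p+[0,0,-.1]): u=proj(b,q); print(np.round(u,1),'in pic',(u[0]-120)*2,(u[1]-160)*2)
b=cap('top')
print([(round(d['score'],2),d['extent']) for d in r.trace('green_pot_mid','top')])
```

```text
[0.40742407 0.2558825  0.15851812]
[172.9 192.6] in pic 105.76322154184993 65.12952310056846
[172.8 205.6] in pic 105.51422984485453 91.17390251246314
[173. 181.] in pic 105.98429512798657 42.00536103104423
[176.7 229.2] in pic 113.43867780832193 138.39136692570156
[(0.69, [185.6, 229.3, 199.3, 245.9]), (0.67, [155.8, 231.5, 168.3, 244.6]), (0.44, [148.0, 202.4, 163.4, 214.6])]
```

The brown pot is centred on pad_c: its lid is at (618,131), expected (618,128). The gripper projects correctly over the green pot, so I'll go down.

Call:
drive_tool --commands '[{"tx":0,"ty":0,"tz":-0.23,"turn":0,"hand":0},{"tx":0,"ty":0,"tz":-0.23,"turn":0,"hand":0},{"tx":0,"ty":0,"tz":-0.23,"turn":0,"hand":0},{"tx":0,"ty":0,"tz":-0.23,"turn":0,"hand":0},{"tx":0,"ty":0,"tz":-0.23,"turn":0,"hand":0.9},{"tx":0,"ty":0,"tz":-0.23,"turn":0,"hand":0.9},{"tx":0,"ty":0,"tz":-0.23,"turn":0,"hand":0.9},{"tx":0,"ty":0,"tz":-0.23,"turn":0,"hand":0.9},{"tx":0,"ty":0,"tz":-0.23,"turn":0,"hand":0.9},{"tx":0,"ty":0,"tz":-0.23,"turn":0,"hand":0.9}]' --grip_force 5

```text
time_s: 20.2
tcp_pos: [0.4079, 0.2564, 0.0213]
eef_rot: [-180.0, 0.1, -120.4]
contact_force: [-0.6, 0.1, 0.1]
gripper_width: 0.0453
gripper_force: 0.0
```

Call:
drive_tool --commands '[{"tx":0,"ty":0,"tz":0,"turn":0,"hand":0.9},{"tx":0,"ty":0,"tz":0,"turn":0,"hand":0.9},{"tx":0,"ty":0,"tz":0,"turn":0,"hand":0.9}]'

```text
time_s: 20.5
tcp_pos: [0.4078, 0.2562, 0.0209]
eef_rot: [-180.0, 0.0, -120.4]
contact_force: [-0.8, -0.6, 3.5]
gripper_width: 0.0353
gripper_force: 5.0
```

Call:
drive_tool --commands '[{"tx":0,"ty":0,"tz":0,"turn":0,"hand":0},{"tx":0,"ty":0,"tz":0,"turn":0,"hand":0},{"tx":0,"ty":0,"tz":0,"turn":0,"hand":0},{"tx":0,"ty":0,"tz":0.1,"turn":0,"hand":0},{"tx":0,"ty":0,"tz":0.1,"turn":0.5,"hand":0},{"tx":0,"ty":0,"tz":0.1,"turn":0.5,"hand":0},{"tx":0,"ty":0,"tz":0.1,"turn":0.5,"hand":0},{"tx":0,"ty":0,"tz":0.1,"turn":0.5,"hand":0},{"tx":0,"ty":0,"tz":0.1,"turn":0.5,"hand":0},{"tx":0,"ty":0,"tz":0.1,"turn":0.5,"hand":0}]'

```text
time_s: 21.5
tcp_pos: [0.4076, 0.256, 0.0807]
eef_rot: [180.0, -0.0, -75.1]
contact_force: [-0.2, 0.1, 0.7]
gripper_width: 0.0878
gripper_force: 0.0
```

Call:
drive_tool --commands '[{"tx":0,"ty":0,"tz":0,"turn":0.5,"hand":0},{"tx":0,"ty":0,"tz":0,"turn":0.5,"hand":0},{"tx":0,"ty":0,"tz":0,"turn":0.5,"hand":0},{"tx":0,"ty":0,"tz":0,"turn":0.5,"hand":0},{"tx":0,"ty":0,"tz":0,"turn":0.5,"hand":0},{"tx":0,"ty":0,"tz":0,"turn":0.5,"hand":0},{"tx":0,"ty":0,"tz":-0.1,"turn":0.5,"hand":0},{"tx":0,"ty":0,"tz":-0.1,"turn":0.5,"hand":0},{"tx":0,"ty":0,"tz":-0.1,"turn":0.5,"hand":0}]'

```text
time_s: 22.4
tcp_pos: [0.4067, 0.2546, 0.0193]
eef_rot: [179.7, 0.0, -30.5]
contact_force: [-0.6, -1.3, -0.1]
gripper_width: 0.0878
gripper_force: 0.0
```

Call:
drive_tool --commands '[{"tx":0,"ty":0,"tz":0,"turn":0,"hand":0.9},{"tx":0,"ty":0,"tz":0,"turn":0,"hand":0.9},{"tx":0,"ty":0,"tz":0,"turn":0,"hand":0.9},{"tx":0,"ty":0,"tz":0,"turn":0,"hand":0.9},{"tx":0,"ty":0,"tz":0,"turn":0,"hand":0.9},{"tx":0,"ty":0,"tz":0,"turn":0,"hand":0.9},{"tx":0,"ty":0,"tz":0,"turn":0,"hand":0.9},{"tx":0,"ty":0,"tz":0,"turn":0,"hand":0.9},{"tx":0,"ty":0,"tz":0,"turn":0,"hand":0.9}]' --grip_force 15

```text
time_s: 23.3
tcp_pos: [0.4078, 0.2561, 0.0208]
eef_rot: [-180.0, -0.0, -30.5]
contact_force: [0.1, -0.2, 1.7]
gripper_width: 0.0354
gripper_force: 15.0
```

Call:
drive_tool --commands '[{"tx":0,"ty":0,"tz":0.1,"turn":0,"hand":0.9},{"tx":0,"ty":0,"tz":0.25,"turn":0,"hand":0.9},{"tx":0,"ty":0,"tz":0.25,"turn":-0.65,"hand":0.9},{"tx":0.0915,"ty":-0.25,"tz":0.25,"turn":-0.65,"hand":0.9},{"tx":0.0915,"ty":-0.25,"tz":0.25,"turn":-0.65,"hand":0.9},{"tx":0.0915,"ty":-0.25,"tz":0.25,"turn":-0.65,"hand":0.9},{"tx":0.0915,"ty":-0.25,"tz":0.25,"turn":-0.65,"hand":0.9},{"tx":0.0915,"ty":-0.25,"tz":0.25,"turn":-0.65,"hand":0.9},{"tx":0.0915,"ty":-0.25,"tz":0.25,"turn":-0.65,"hand":0.9},{"tx":0.0915,"ty":-0.25,"tz":0.25,"turn":-0.65,"hand":0.9}]'

```text
time_s: 24.3
tcp_pos: [0.4624, 0.1057, 0.1704]
eef_rot: [180.0, -0.0, -89.1]
contact_force: [1.0, 0.4, -1.1]
gripper_width: 0.035
gripper_force: 15.0
```

Call:
drive_tool --commands '[{"tx":0.1,"ty":-0.282,"tz":0,"turn":0,"hand":0.9},{"tx":0.1,"ty":-0.282,"tz":0,"turn":0,"hand":0.9},{"tx":0.1,"ty":-0.282,"tz":0,"turn":0,"hand":0.9},{"tx":0.1,"ty":-0.282,"tz":0,"turn":0,"hand":0.9},{"tx":0.1,"ty":-0.282,"tz":0,"turn":0,"hand":0.9},{"tx":0.1,"ty":-0.282,"tz":-0.08,"turn":0,"hand":0.9},{"tx":0.1,"ty":-0.282,"tz":-0.15,"turn":0,"hand":0.9},{"tx":0.1,"ty":-0.282,"tz":-0.19,"turn":0,"hand":0.9},{"tx":0.1,"ty":-0.282,"tz":-0.21,"turn":0,"hand":0.9},{"tx":0.1,"ty":-0.282,"tz":-0.215,"turn":0,"hand":0.9}]'

```text
time_s: 25.3
tcp_pos: [0.5223, -0.0627, 0.041]
eef_rot: [179.9, -0.0, -88.8]
contact_force: [-3.2, -0.4, 4.9]
gripper_width: 0.0351
gripper_force: 15.0
```

Call:
drive_tool --commands '[{"tx":0,"ty":0,"tz":-0.005,"turn":0,"hand":0.9},{"tx":0,"ty":0,"tz":-0.009,"turn":0,"hand":0.9},{"tx":0,"ty":0,"tz":-0.009,"turn":0,"hand":0.9},{"tx":0,"ty":0,"tz":-0.009,"turn":0,"hand":0.9}]'

```text
time_s: 25.7
tcp_pos: [0.5232, -0.0627, 0.0395]
eef_rot: [-179.8, 0.0, -88.8]
contact_force: [-12.4, 1.2, 16.5]
gripper_width: 0.0353
gripper_force: 15.0
```

Contact came about 2 mm early, so I'll ease up slightly and look.

Call:
drive_tool --commands '[{"tx":0,"ty":0,"tz":0.008,"turn":0,"hand":0.9},{"tx":0,"ty":0,"tz":0.008,"turn":0,"hand":0.9}]'

```text
time_s: 25.9
tcp_pos: [0.5229, -0.0628, 0.043]
eef_rot: [-179.9, 0.0, -88.9]
contact_force: [-4.5, 0.0, 0.3]
gripper_width: 0.0349
gripper_force: 15.0
```

Run:
```python
from h import *
a=cap('scene');b=cap('top')
a=a['frame'][145:225,200:300];b=b['frame'][120:220,220:360]
cv2.imwrite('pics/m6.png',np.hstack([cv2.resize(a,(500,400),interpolation=3),cv2.copyMakeBorder(cv2.resize(b,(300,214),interpolation=3),0,186,0,0,0)])[:,:,::-1])
```

```text
(no output)
```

View pics/m6.png

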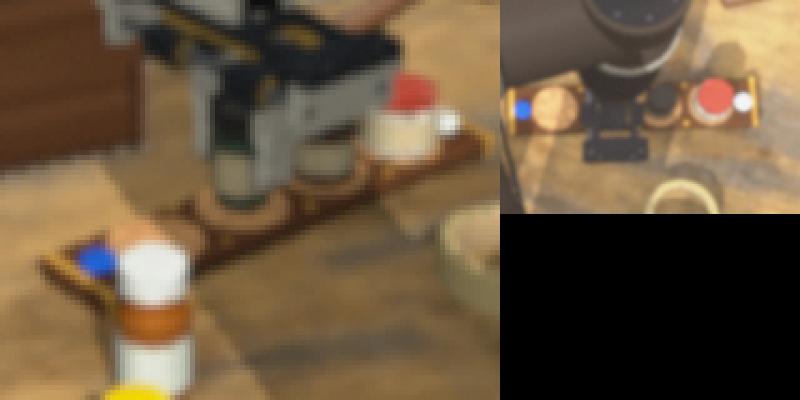

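The green pot is over pad_b at (240,195), slightly tilted in the grip. I'll lower it to light contact and release so it rights itself, then check.

Call:
drive_tool --commands '[{"tx":0,"ty":0,"tz":-0.004,"turn":0,"hand":0.9},{"tx":0,"ty":0,"tz":-0.004,"turn":0,"hand":0.9},{"tx":0,"ty":0,"tz":-0.005,"turn":0,"hand":0.45},{"tx":0,"ty":0,"tz":-0.005,"turn":0,"hand":0},{"tx":0,"ty":0,"tz":-0.005,"turn":0,"hand":0},{"tx":0,"ty":0,"tz":-0.005,"turn":0,"hand":0},{"tx":0,"ty":0,"tz":-0.005,"turn":0,"hand":0}]'

```text
time_s: 26.7
tcp_pos: [0.5231, -0.0631, 0.0399]
eef_rot: [-179.9, 0.0, -88.9]
contact_force: [-13.5, 0.8, 19.1]
gripper_width: 0.07
gripper_force: 0.0
```

Call:
drive_tool --commands '[{"tx":0,"ty":0,"tz":0.22,"turn":0,"hand":0},{"tx":0,"ty":0,"tz":0.22,"turn":0,"hand":0},{"tx":0,"ty":0,"tz":0.22,"turn":0,"hand":0},{"tx":-0.178,"ty":0.247,"tz":0.22,"turn":0.4,"hand":0},{"tx":-0.178,"ty":0.247,"tz":0.22,"turn":0.4,"hand":0},{"tx":-0.178,"ty":0.247,"tz":0.22,"turn":0.4,"hand":0},{"tx":-0.178,"ty":0.247,"tz":0.22,"turn":0.4,"hand":0},{"tx":-0.178,"ty":0.247,"tz":0.22,"turn":0.4,"hand":0},{"tx":-0.178,"ty":0.247,"tz":0.22,"turn":0.4,"hand":0}]'

```text
time_s: 27.6
tcp_pos: [0.4165, 0.0863, 0.1708]
eef_rot: [-179.9, -0.0, -52.8]
contact_force: [0.0, -0.0, -0.0]
gripper_width: 0.0877
gripper_force: 0.0
```

Run:
```python
from h import *
S=cap('scene');b=cap('top')
print(r.get_state()['tcp_pos'])
for l,p in(('green',(.5227,-.0633,.082)),('amber1',(.416,.087,.085))): print(l,proj(S,p),proj(b,p))
for n in('scene','top'): print([(round(d['score'],2),[int(x) for x in d['extent']]) for l in('green_pot_mid','amber_jar_mid') for d in r.trace(l,n)])
a=S['frame'][145:225,200:300];b=b['frame'][120:220,200:340]
cv2.imwrite('pics/m7.png',np.hstack([cv2.resize(a,(400,320),interpolation=3),cv2.copyMakeBorder(cv2.resize(b,(400,286),interpolation=3),0,34,0,0,0)])[:,:,::-1])
```

```text
[0.41661198 0.08511841 0.1703505 ]
green (np.float64(248.76023978730484), np.float64(166.99172518583725)) (np.float64(271.18000236732394), np.float64(164.23528814054228))
amber1 (np.float64(231.09943586874104), np.float64(195.47593427667374)) (np.float64(215.7694353638066), np.float64(204.04525810421512))
[(0.86, [189, 236, 209, 266]), (0.73, [223, 223, 235, 249]), (0.59, [245, 166, 252, 189]), (0.92, [224, 190, 238, 221])]
[(0.75, [154, 228, 168, 244]), (0.64, [184, 229, 199, 243]), (0.45, [264, 158, 276, 172]), (0.55, [212, 202, 221, 216])]
```

View pics/m7.png

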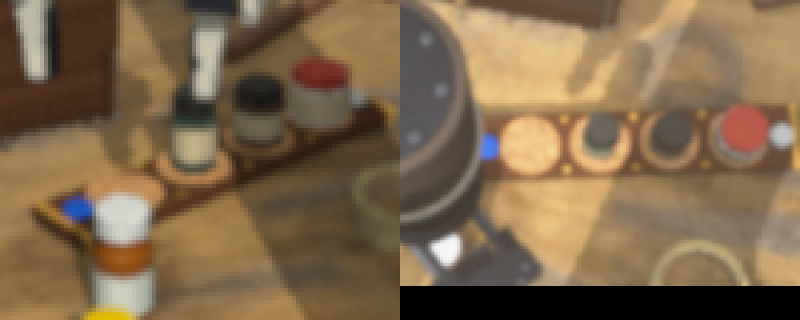

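The green pot is upright and centred on pad_b: its lid is at (602,127) in the right half, expected (603,126). The 19 N stayed after release, so the gripper body must have been touching the cabinet's protruding drawer at z≈0.106. For amber I'll grip higher and place it with the body turned away from the cabinet (yaw −25).

Call:
drive_tool --commands '[{"tx":-0.003,"ty":0.005,"tz":0,"turn":-0.69,"hand":0},{"tx":-0.003,"ty":0.005,"tz":0,"turn":-0.69,"hand":0},{"tx":-0.003,"ty":0.005,"tz":0,"turn":-0.69,"hand":0},{"tx":-0.003,"ty":0.005,"tz":0,"turn":-0.69,"hand":0},{"tx":-0.003,"ty":0.005,"tz":0,"turn":-0.69,"hand":0},{"tx":-0.003,"ty":0.005,"tz":0,"turn":-0.69,"hand":0},{"tx":-0.003,"ty":0.005,"tz":0,"turn":-0.69,"hand":0},{"tx":-0.003,"ty":0.005,"tz":0,"turn":-0.69,"hand":0}]'

```text
time_s: 28.7
tcp_pos: [0.4143, 0.0875, 0.17]
eef_rot: [180.0, -0.0, -115.5]
contact_force: [-0.4, -0.5, -0.6]
gripper_width: 0.0873
gripper_force: 0.0
```

Call:
drive_tool --commands '[{"tx":0,"ty":0,"tz":-0.07,"turn":0,"hand":0},{"tx":0,"ty":0,"tz":-0.14,"turn":0,"hand":0},{"tx":0,"ty":0,"tz":-0.224,"turn":0,"hand":0},{"tx":0,"ty":0,"tz":-0.224,"turn":0,"hand":0},{"tx":0,"ty":0,"tz":-0.224,"turn":0,"hand":0}]' --grip_force 4

```text
time_s: 29.2
tcp_pos: [0.4139, 0.0873, 0.0358]
eef_rot: [179.9, -0.2, -115.1]
contact_force: [-0.2, -0.0, 0.5]
gripper_width: 0.0876
gripper_force: 0.0
```

Call:
drive_tool --commands '[{"tx":0,"ty":0,"tz":0,"turn":0,"hand":0.9},{"tx":0,"ty":0,"tz":0,"turn":0,"hand":0.9},{"tx":0,"ty":0,"tz":0,"turn":0,"hand":0.9},{"tx":0,"ty":0,"tz":0,"turn":0,"hand":0.9},{"tx":0,"ty":0,"tz":0,"turn":0,"hand":0.9},{"tx":0,"ty":0,"tz":0,"turn":0,"hand":0.9},{"tx":0,"ty":0,"tz":0,"turn":0,"hand":0.9},{"tx":0,"ty":0,"tz":0,"turn":0,"hand":0.9}]'

```text
time_s: 30.0
tcp_pos: [0.414, 0.0881, 0.0358]
eef_rot: [180.0, -0.0, -115.0]
contact_force: [-0.2, -0.1, 2.9]
gripper_width: 0.0398
gripper_force: 4.0
```

Call:
drive_tool --commands '[{"tx":0,"ty":0,"tz":0,"turn":0,"hand":0},{"tx":0,"ty":0,"tz":0,"turn":0,"hand":0},{"tx":0,"ty":0,"tz":0,"turn":0,"hand":0},{"tx":0,"ty":0,"tz":0,"turn":0,"hand":0},{"tx":0,"ty":0,"tz":0,"turn":0.5,"hand":0},{"tx":0,"ty":0,"tz":0,"turn":0.5,"hand":0},{"tx":0,"ty":0,"tz":0,"turn":0.5,"hand":0},{"tx":0,"ty":0,"tz":0,"turn":0.5,"hand":0},{"tx":0,"ty":0,"tz":0,"turn":0.5,"hand":0},{"tx":0,"ty":0,"tz":0,"turn":0.5,"hand":0}]'

```text
time_s: 31.0
tcp_pos: [0.4141, 0.0881, 0.0357]
eef_rot: [180.0, -0.0, -69.7]
contact_force: [0.2, -0.2, -0.2]
gripper_width: 0.0878
gripper_force: 0.0
```

Call:
drive_tool --commands '[{"tx":0,"ty":0,"tz":0,"turn":0.5,"hand":0},{"tx":0,"ty":0,"tz":0,"turn":0.5,"hand":0},{"tx":0,"ty":0,"tz":0,"turn":0.5,"hand":0},{"tx":0,"ty":0,"tz":0,"turn":0.5,"hand":0},{"tx":0,"ty":0,"tz":0,"turn":0.5,"hand":0},{"tx":0,"ty":0,"tz":0,"turn":0.5,"hand":0}]'

```text
time_s: 31.6
tcp_pos: [0.4141, 0.0881, 0.0357]
eef_rot: [180.0, -0.0, -24.7]
contact_force: [0.7, 1.0, 0.1]
gripper_width: 0.0878
gripper_force: 0.0
```

Call:
drive_tool --commands '[{"tx":0,"ty":0,"tz":0,"turn":0,"hand":0.9},{"tx":0,"ty":0,"tz":0,"turn":0,"hand":0.9},{"tx":0,"ty":0,"tz":0,"turn":0,"hand":0.9},{"tx":0,"ty":0,"tz":0,"turn":0,"hand":0.9},{"tx":0,"ty":0,"tz":0,"turn":0,"hand":0.9},{"tx":0,"ty":0,"tz":0,"turn":0,"hand":0.9},{"tx":0,"ty":0,"tz":0,"turn":0,"hand":0.9},{"tx":0,"ty":0,"tz":0,"turn":0,"hand":0.9},{"tx":0,"ty":0,"tz":0,"turn":0,"hand":0.9}]' --grip_force 15

```text
time_s: 32.5
tcp_pos: [0.4142, 0.0882, 0.0358]
eef_rot: [-180.0, -0.0, -25.1]
contact_force: [0.6, 0.0, -0.1]
gripper_width: 0.0393
gripper_force: 15.0
```

Call:
drive_tool --commands '[{"tx":0,"ty":0,"tz":0.08,"turn":0,"hand":0.9},{"tx":0,"ty":0,"tz":0.15,"turn":0,"hand":0.9},{"tx":0,"ty":0,"tz":0.15,"turn":0,"hand":0.9},{"tx":0.178,"ty":-0.136,"tz":0.15,"turn":0,"hand":0.9},{"tx":0.178,"ty":-0.136,"tz":0.15,"turn":0,"hand":0.9},{"tx":0.178,"ty":-0.136,"tz":0.15,"turn":0,"hand":0.9},{"tx":0.178,"ty":-0.136,"tz":0.15,"turn":0,"hand":0.9},{"tx":0.178,"ty":-0.136,"tz":0.15,"turn":0,"hand":0.9},{"tx":0.178,"ty":-0.136,"tz":0.15,"turn":0,"hand":0.9}]'

```text
time_s: 33.4
tcp_pos: [0.5198, 0.0065, 0.1252]
eef_rot: [180.0, 0.1, -25.1]
contact_force: [-0.3, 0.3, -1.2]
gripper_width: 0.0395
gripper_force: 14.9
```

Call:
drive_tool --commands '[{"tx":0,"ty":0,"tz":-0.05,"turn":0,"hand":0.9},{"tx":0,"ty":0,"tz":-0.09,"turn":0,"hand":0.9},{"tx":0,"ty":0,"tz":-0.11,"turn":0,"hand":0.9},{"tx":0,"ty":0,"tz":-0.117,"turn":0,"hand":0.9},{"tx":0,"ty":0,"tz":-0.12,"turn":0,"hand":0.9},{"tx":0,"ty":0,"tz":-0.122,"turn":0,"hand":0.9},{"tx":0,"ty":0,"tz":-0.122,"turn":0,"hand":0.9}]'

```text
time_s: 34.1
tcp_pos: [0.5213, 0.0068, 0.0533]
eef_rot: [-179.9, -0.1, -25.0]
contact_force: [-0.3, 0.9, -1.2]
gripper_width: 0.0393
gripper_force: 14.9
```

Call:
drive_tool --commands '[{"tx":0,"ty":0,"tz":-0.001,"turn":0,"hand":0.9},{"tx":0,"ty":0,"tz":-0.001,"turn":0,"hand":0.9},{"tx":0,"ty":0,"tz":-0.001,"turn":0,"hand":0.41},{"tx":0,"ty":0,"tz":-0.001,"turn":0,"hand":0.41},{"tx":0,"ty":0,"tz":-0.001,"turn":0,"hand":0.41},{"tx":0,"ty":0,"tz":-0.001,"turn":0,"hand":0.41}]'

```text
time_s: 34.7
tcp_pos: [0.5207, 0.0064, 0.0519]
eef_rot: [180.0, 0.0, -25.1]
contact_force: [0.3, 0.3, 0.1]
gripper_width: 0.0513
gripper_force: 0.0
```

Call:
drive_tool --commands '[{"tx":0,"ty":0,"tz":0.04,"turn":0,"hand":0.41},{"tx":0,"ty":0,"tz":0.1,"turn":0,"hand":0.41},{"tx":0,"ty":0,"tz":0.22,"turn":0,"hand":0.41},{"tx":0,"ty":0,"tz":0.22,"turn":0,"hand":0.41},{"tx":0,"ty":0.5,"tz":0.22,"turn":0,"hand":0},{"tx":0,"ty":0.5,"tz":0.22,"turn":0,"hand":0},{"tx":0,"ty":0.5,"tz":0.22,"turn":0,"hand":0},{"tx":0,"ty":0.5,"tz":0.22,"turn":0,"hand":0},{"tx":0,"ty":0.5,"tz":0.22,"turn":0,"hand":0},{"tx":0,"ty":0.5,"tz":0.22,"turn":0,"hand":0}]'

```text
time_s: 35.7
tcp_pos: [0.5204, 0.3085, 0.184]
eef_rot: [-180.0, -0.0, -25.0]
contact_force: [1.2, -0.1, 0.5]
gripper_width: 0.0868
gripper_force: 0.0
```

Run:
```python
from h import *
S=cap('scene');b=cap('top')
for l,p in(('a',(.5213,.0067,.102)),('b',(.5227,-.0633,.082)),('c',(.5241,-.1333,.067)),('d',(.5255,-.2033,.059))): u=proj(b,p);print(l,'in pic',400+(u[0]-200)*2.857,(u[1]-120)*2.857)
a=S['frame'][145:225,200:300];b=b['frame'][120:220,200:340]
cv2.imwrite('pics/m8.png',np.hstack([cv2.resize(a,(400,320),interpolation=3),cv2.copyMakeBorder(cv2.resize(b,(400,286),interpolation=3),0,34,0,0,0)])[:,:,::-1])
```

```text
a in pic 529.6118581339404 123.87142085584787
b in pic 603.3612667634445 126.3802182175293
c in pic 674.9477781558621 127.53904047253921
d in pic 745.7507883834508 126.92086369452134
```

View pics/m8.png

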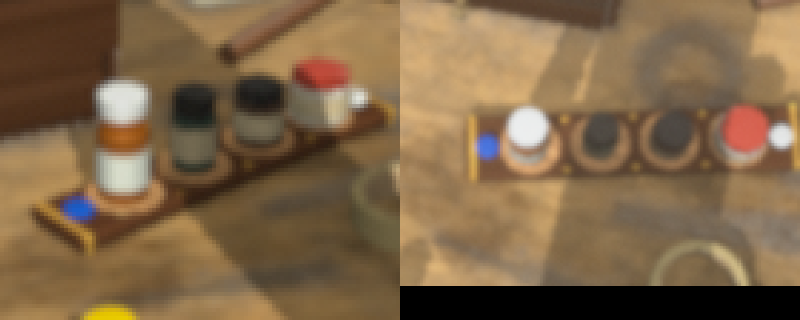

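All four pots stand upright and centred. In the right half the lids are at (529,128), (602,128), (674,130) and (745,128), each within about 4 px of the expected position. The order from the blue button is amber, green, brown, red, and the tape roll hasn't moved.

```bash
python3 -c "
from plant import r
print(r.close_job())"
```

```text
the job is handed in; nothing more can be done
None
```

The job is handed in: from the blue button the pots stand upright and centred on their pads in the order amber, green, brown, red, all released, the tape roll untouched, at about 36 s (the gripper body lightly touched what I took for the cabinet's drawer, about 20 N, while placing green).

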